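# Clamp the glass cube in its display stand and lock the bar with the thumb wedge

### The job

Clamp the glass cube in its display stand: push the steel sliding bar by its upright tab until its spring pad has moved the cube fully home against the backstop and rests snugly on it, then push the thumb wedge along its ramp, the same way, until it jams firmly and locks the bar, and let go. Be gentle with the glass and do not touch it with the robot, do not ram the bar or the wedge, and leave the pencil cup and the headset alone.

Things in the scene. Friction and masses are not known exactly. Their poses are not given: they have to be found in the camera images.
- stand: Aluminium display stand fixed to the desk: base plate 345 long (x), 112 wide (y -46 to +66), 12 mm high. Origin on the desk, under the bar's line; +x is the way bar and wedge are pushed, towards the backstop; z up. On the -y side a 27 mm high rail and a flat keeper strap (34 mm above the desk, x -51 to -29) guide the bar; 8 mm high lips guide the cube's sides.
- backstop (a point): Middle of the backstop's face that the cube is to rest against: an upright plate 66 mm wide, its top 52 mm above the desk; the point lies at stand x = 150, y = 0, 37 mm above the desk.
- bar: Steel bar 172 long, 30 wide, top 30 mm above the desk, head at its front 48 mm. Slides only along the stand's x (80 mm), about 3 N dry drag, stays where left. Axes as the stand's; its origin's x in the stand frame is its travel. Pushing takes 3 N free, up to 3 N more while the cube slides, then rises with the pad's spring: 6 to 10 N in all is snug. Over 30 N on it is ramming.
- bar_tab (a point): Centre of the bar's upright push tab near its rear end (155 mm behind the bar's origin, on its centre line), 48 mm above the desk. The tab is a plate 12 mm thick along x, 24 mm wide (y), from 30 to 66 mm above the desk; free space behind and ahead of it. Push it on its rear (-x) face.
- pad_face (a point): Middle of the front face of the black sprung pad (31 x 28 mm) on the bar's head, 34 mm above the desk, 30 mm ahead of the bar's origin. It yields up to 6 mm at 1.5 N per mm, then is solid; over 22 N on the glass is too much. With the cube home it just touches at 70 mm of bar travel. After release it must still press the glass (0.8 N or more; the bar's drag keeps up to 3 N).
- wedge: Grey plastic thumb wedge, 70 long, 6 mm thick at its front (+x), 13 at its rear, top 30 mm above the desk, between the bar's +y side and the slanted ramp block. Captive: slides only along the ramp, 6 degrees off the stand's +x towards the bar (1 mm nearer in 9.5 mm), 65 mm travel, 4 N dry drag, stays where left. Origin: middle of its face towards the bar, 12 mm above the desk; axes as the stand's.
- wedge_tip (a point): Corner of the wedge's thin front end that faces the bar, 35 mm ahead of the wedge's origin, 22 mm above the desk. It meets the dark wear strip on the bar's +y side (0.6 to 3.4 mm thick, not known) after 9 to 51 mm of travel: find it by feel. Push 4 N free, then rising steeply within a few mm. A push of 10 to 16 N jams it firmly (a grip on the bar of 8 N or more must remain); over 24 N is ramming.
- wedge_tab (a point): Centre of the wedge's upright thumb tab, 48 mm above the desk, 18 mm ahead (+x) of the wedge's origin and 17 mm to its +y side. The tab is 14 mm thick along x, 24 mm wide (y), from 31 to 64 mm above the desk, with thin 2 mm ribs on its rear face; the ramp block below is 29 mm high. Push it on its rear (-x) face.
- glass_cube: Clear glass cube, 50 mm, about 0.3 kg, fragile, loose on the base plate (12 mm high) between pad and backstop, 12 to 36 mm short of the backstop at the start. Origin at the centre of its underside, axes about as the stand's; fully home its origin lies at stand x = 125 mm.
- pencil_cup: Bystander: wooden pencil cup, 76 mm wide, 100 mm high, with pens up to 170 mm; origin under its centre.
- headset: Bystander: silver headset lying down, about 180 mm long (x) by 195 mm wide, 80 mm high; origin on the desk midway between the ear cups.
Not all that is in view belongs to the job. What is meant by the glass_cube is not green or yellow, and is the smaller of those in its own colour.

How it is judged:
On the way, in this order (a step that is already met when the one before it is completed fails the run):
1. the bar's pad presses on the cube and the cube is home against the backstop, the wedge still free of the bar (x of glass_cube in the frame of stand above 0.1235 m and contact force between bar and glass_cube above 0.8 N and not (contact force between wedge and bar above 2 N)), for 0.2 s.
2. the wedge is jammed against the bar (grip over 8 N) (contact force between wedge and bar above 8 N), for 0.2 s.
At the end, for the whole second after the job is handed in: The glass cube stands upright and at rest fully home against the backstop (within 1.5 mm), the bar's pad still presses on it with over 0.8 N, the wedge grips the bar with over 8 N, bar and wedge are at rest (x of glass_cube in the frame of stand above 0.1235 m and contact force between bar and glass_cube above 0.8 N and contact force between wedge and bar above 8 N and angle between glass_cube's own z axis and vertical below 0.05 rad and linear speed of glass_cube below 0.01 m/s and linear speed of each of bar, wedge below 0.005 m/s); the robot touches nothing.
It fails at once if the pad presses the glass with more than 22 N (contact force between bar and glass_cube above 22 N).
It fails at once if the bar is rammed with more than 30 N (contact force between any of the arm, the fingers and bar above 30 N).
It fails at once if the wedge is rammed with more than 24 N (contact force between any of the arm, the fingers and wedge above 24 N).
It fails at once if the robot touches the glass cube (contact force between any of the arm, the fingers and glass_cube above 0.5 N).
It fails at once if the pencil cup or the headset is disturbed (moved over 15 mm) (distance of any of pencil_cup, headset from where it was at the start of the episode above 0.015 m).
It also fails if it takes over 69 s, if anything falls off the work surface, if the arm or the gripper's body presses on something with over 40 N, if the wrist force passes 120 N, or if a joint passes its speed limit or range.

### The arm

A 6-joint arm with a two-finger parallel gripper is mounted at the origin on the work surface. World frame = base frame: x ahead of the robot, y to its left, z up, the work surface at z = 0. Lengths are in m, angles in rad, forces in N, time in s.
With the tool pointing down it reaches from about 0.225 to 0.875 m from the base axis. Payload 3.4 kg.
Tool frame: the origin (TCP) lies at the very end of the fingers, on their centre line; the grasp point (between the pads) lies 19 mm behind it; x points along the fingers, z is the direction in which the jaws open and shut, and the axes are right-handed (so a half turn about x gives the same grasp; the last joint's range is limited). The gripper opens to 85 mm and grips with 20 to 120 N. Pads are 22 mm wide; open, the fingers measure 114 mm over their backs; the gripper's body (76 mm by 85 mm) begins 54 mm behind the grasp point. The pads swing forward as they close: fully open they stand 13 mm farther back than shut.
Start: joints at [1.228, 0.276, 1.505, -0, 1.361, -0.121], TCP at [0.127, 0.561, 0.231] pointing down, gripper open.
Joint ranges: [-2.89, 2.89], [-0.75, 2.08], [0.22, 2.7], [-1.18, 4.32], [0.11, 2.71], [-2.7, 2.7]. Speed limits (rad/s): [2.57, 2.57, 3.14, 3.14, 3.14, 3.14].

### API

Orientations are given as a unit quaternion [w, x, y, z].
In Python, from rig import manip, viewer, finder gives the robot as it stands.
- The arm moves only by the tool move_arm, never from a script. Its argument "rows" is a list of rows, each a list of 3 entries, a list of its own where there are three numbers: the shift along the tool's x, y, z in mm, then the turn about the tool's x in rad, then the finger opening in mm, from 0 to 85.4. A call has 1 to 8 rows; each row is the pose to reach, as a shift and turn from the pose measured when the call began, along the tool's axes at that moment; what a row does not reach only later rows make up. A row lasts 1/12 s, in which the tool goes at most 41.7 mm and 7.16 degrees, less where a joint would pass 70% of its speed; a pose out of reach is approached as far as the arm can. A call with a gripper value outside its range is refused whole. The fingers move at their own pace and stop on an object; "force" is the grip in N (left out, the last holds). Time passes only in rows, so rows that repeat a pose let the fingers close. It gives the time, the measured TCP pose, the force and the opening at its end, in the units of the state.
- manip.get_state(): the state, without advancing time (a new reading comes with each control period).
- viewer.get_image(name): name is "side" or "top"; returns the picture (480x640x3 uint8, red, green, blue); there is no depth.
- viewer.get_calibration(name): a dict with "mtx" (3x3 intrinsics, pixels), "R" (3x3) and "t" (3): a world point X has camera coordinates R X + t. Camera axes: x right, y down, z forward; pixel columns grow to the right and rows downward; lengths in m; the calibration is good to about 2 mm. A picture is of the moment at which its call begins. get_calibration takes no time and is no camera call.
- manip.sign_off(): hands the job in, once; it reports no verdict.
Trained networks look in the newest picture that a camera, given by its name, has taken for a name from the list of things; names that differ only in an ending like _2 or _b are one class to them, and where a whole thing is asked for, a point or a joint stands for the part that bears it (a point fixed in the world has none). Each returns a list of dicts, best first, with "score" (0 to 1); they miss things now and then, are a little off and sometimes report something else, mostly with a low value. They report only what shows in the picture. A call takes as long as a camera call. They do not tell look-alikes from the thing itself.
- finder.look_for(target, camera): "centre" ([column, row] in pixels, amid what is visible of it).
- finder.trace(target, camera): "mask" (480x640 bool, what is visible of it) and "centre" ([column, row] in pixels, amid what is visible of it).
The state is a dict: "clock": time; "qpos": joint angles; "qd": joint speeds; "effort": joint torques, N m; "position": TCP position; "ee_rot": TCP orientation; "contact_force": force on the tool from outside, world axes, zero at the start; "moment": the same for the moment, N m; "width": finger opening in m.
Only numpy, scipy, OpenCV 4.12 (cv2) and the standard library are available. Lean on these libraries where they do the work, as an engineer would, in place of code of your own. Each camera call takes 0.05 s, during which the arm holds its last target.

## Working session

There is one attempt and no reset: what is moved stays moved. The work goes in short steps, Python scripts to look and compute and a tool call to move; the robot and the scene stay as the last step left them, time stands still between calls to the robot, and variables do not carry over. Pictures are saved under pics/ and viewed, and the job is handed in when it is done.

Besides the shell and the picture viewer there is one more tool, called after "Emit:" as name(argument=value, ...) on one line, values as JSON. move_arm: Moves the arm, as the interface text tells. Its arguments: {"type":"object","properties":{"rows":{"type":"array"},"force":{"type":"number"}},"required":["rows"]}

```bash
ls; mkdir -p pics; python3 - <<'E'
from rig import manip, viewer, finder
import cv2,numpy as np
for n in("side","top"):
    im=viewer.get_image(n); cv2.imwrite(f"pics/{n}0.png",im[:,:,::-1])
    c=viewer.get_calibration(n); print(n,c['mtx'],c['R'],c['t'])
    np.savez(f"cal_{n}.npz",**c)
s=manip.get_state(); print(s)
E
```

```text
pics
side [[591.77622419   0.         316.50543424]
 [  0.         591.77622419 249.07910939]
 [  0.           0.           1.        ]] [[ 0.67574356 -0.73686243 -0.02010983]
 [-0.52032448 -0.45748696 -0.72108815]
 [ 0.52214279  0.49773431 -0.69255142]] [-0.39465067  0.32375252  1.36407296]
top [[500.56062278   0.         321.79114875]
 [  0.         500.56062278 241.71729159]
 [  0.           0.           1.        ]] [[-2.02970896e-02 -9.99782472e-01 -4.79960575e-03]
 [-9.79136869e-01  2.08483058e-02 -2.02129511e-01]
 [ 2.02185606e-01  5.96830161e-04 -9.79347040e-01]] [0.01079928 0.56746718 1.01703232]
{'clock': 0.1, 'qpos': array([ 1.22802659e+00,  2.76534216e-01,  1.50596498e+00, -2.32648865e-05,
        1.36067583e+00, -1.21000393e-01]), 'qd': array([-0.000153  , -0.00043432, -0.00520396,  0.00043344, -0.00043153,
       -0.00010687]), 'effort': array([ 8.73637200e-04, -4.17706311e+01, -2.46405262e+01, -2.71509134e-04,
        5.70902339e-03,  2.99791714e-05]), 'position': array([0.12633895, 0.56049652, 0.23054135]), 'ee_rot': array([ 0.55178515, -0.44190265,  0.55272853,  0.44130078]), 'contact_force': array([ 0.00656093,  0.12935365, -0.26237145]), 'moment': array([-0.03808934,  0.08525165,  0.02853255]), 'width': 0.08518757614195084}
```

View pics/side0.png

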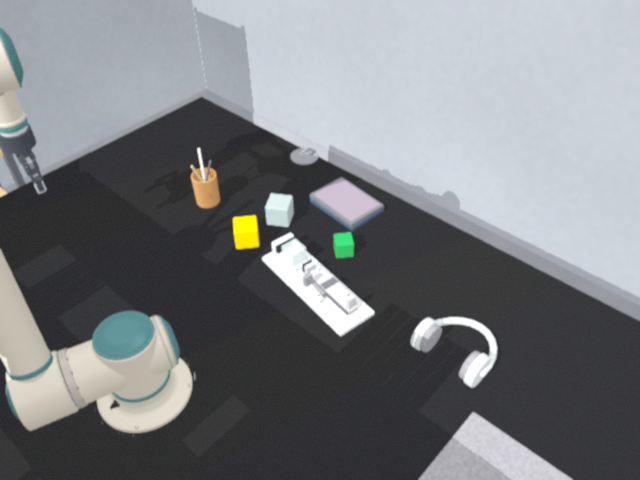

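View pics/top0.png

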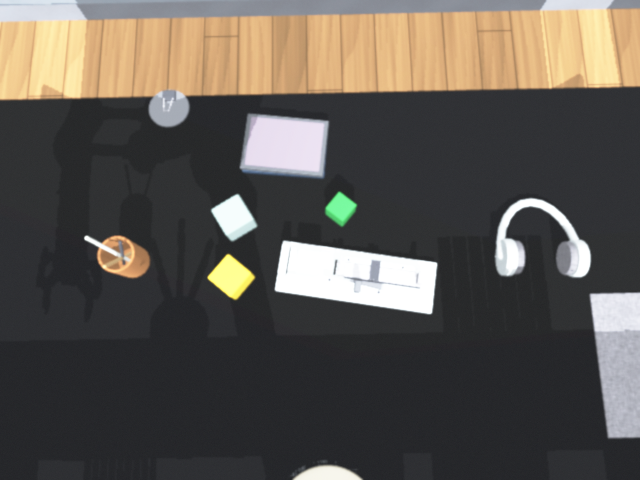

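```bash
cat > h.py <<'E'
import numpy as np,cv2
C={n:dict(np.load(f"cal_{n}.npz")) for n in("side","top")}
def proj(n,X):
    c=C[n]; p=np.atleast_2d(X)@c['R'].T+c['t']; p=p@c['mtx'].T; return p[:,:2]/p[:,2:]
def onz(n,uv,z):
    c=C[n]; d=np.linalg.inv(c['mtx'])@np.array([uv[0],uv[1],1.]); d=c['R'].T@d; o=-c['R'].T@c['t']
    return o+d*(z-o[2])/d[2]
def tri(a,b):
    A=[];B=[]
    for n,uv in(("side",a),("top",b)):
        c=C[n];P=c['mtx']@np.c_[c['R'],c['t']]
        for k in(0,1):
            r=uv[k]*P[2]-P[k];A.append(r[:3]);B.append(-r[3])
    return np.linalg.lstsq(np.array(A),np.array(B),rcond=None)[0]
E
python3 - <<'E'
from rig import manip, viewer, finder
import cv2,numpy as np
from h import *
ims={}
for n in("side","top"): ims[n]=viewer.get_image(n)
x=ims["side"][220:345,250:390]; y=ims["top"][230:325,265:450]
cv2.imwrite("pics/cs.png",cv2.resize(x,None,fx=5,fy=5,interpolation=cv2.INTER_CUBIC)[:600,:,::-1])
cv2.imwrite("pics/ct.png",cv2.resize(y,None,fx=4.3,fy=4.3,interpolation=cv2.INTER_CUBIC)[:,:,::-1])
for t in["stand","bar_tab","wedge_tab","wedge_tip","pad_face","backstop","glass_cube","pencil_cup","headset"]:
    r={}
    for n in("side","top"):
        l=finder.look_for(t,n); r[n]=[(np.round(d['centre'],1).tolist(),round(d['score'],2)) for d in l[:4]]
    print(t,r)
    if r["side"] and r["top"]: print("   ",tri(r["side"][0][0],r["top"][0][0]).round(4))
for n in("side","top"):
    l=finder.trace("stand",n)
    if l:
        m=l[0]['mask'];np.save(f"m_{n}.npy",m);print(n,m.sum(),cv2.minAreaRect(np.argwhere(m)[:,::-1].astype(np.float32)))
E
```

```text
stand {'side': [([326.4, 291.5], 0.77)], 'top': [([366.5, 274.5], 0.56)]}
    [ 0.5071 -0.1026 -0.0104]
bar_tab {'side': [([335.0, 295.6], 0.72)], 'top': [([381.8, 274.5], 0.96)]}
    [ 5.047e-01 -1.356e-01 -2.000e-04]
wedge_tab {'side': [([313.1, 283.2], 0.63)], 'top': [([365.1, 284.4], 0.72), ([362.6, 275.1], 0.65)]}
    [ 0.4744 -0.091   0.0417]
wedge_tip {'side': [([309.9, 284.0], 0.58)], 'top': [([363.7, 285.8], 0.76), ([384.9, 273.1], 0.75)]}
    [ 0.4696 -0.0865  0.04  ]
pad_face {'side': [], 'top': [([333.8, 270.5], 0.6)]}
backstop {'side': [([327.1, 293.9], 0.56)], 'top': [([364.0, 277.8], 0.81)]}
    [ 0.5057 -0.1011 -0.0213]
glass_cube {'side': [([341.1, 246.5], 0.92), ([277.3, 206.7], 0.87), ([294.0, 257.5], 0.84), ([249.3, 234.6], 0.65)], 'top': [([307.9, 260.9], 0.97), ([343.0, 208.2], 0.86), ([235.8, 213.8], 0.57), ([232.3, 274.2], 0.55)]}
    [ 0.5835 -0.0216  0.0423]
pencil_cup {'side': [([208.0, 186.4], 0.88)], 'top': [([121.8, 259.4], 0.98)]}
    [0.5449 0.4239 0.0541]
headset {'side': [([473.5, 353.6], 0.85)], 'top': [([557.3, 252.3], 0.79)]}
    [ 0.5455 -0.5164  0.045 ]
side 3303 ((316.51751708984375, 285.0838623046875), (121.07142639160156, 39.60847091674805), 44.51853942871094)
top 6886 ((356.24359130859375, 276.44036865234375), (159.1143341064453, 52.41302490234375), 8.408910751342773)
```

View pics/cs.png

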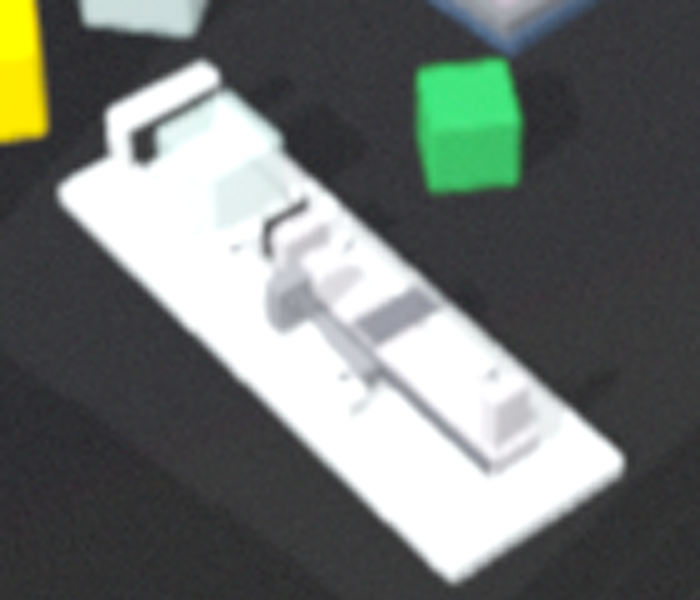

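View pics/ct.png

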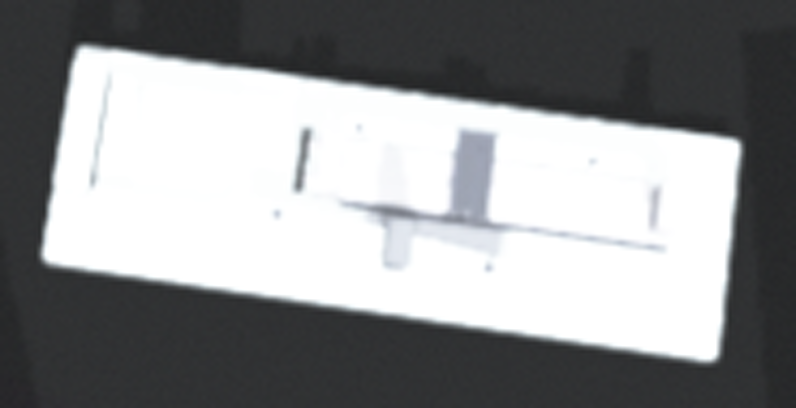

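```bash
python3 - <<'E'
import numpy as np
from h import *
from scipy.optimize import least_squares
ct=lambda u,v:np.array([265+(u+.5)/4.3-.5,230+(v+.5)/4.3-.5]); cs=lambda u,v:np.array([250+(u+.5)/5-.5,220+(v+.5)/5-.5])
# corners plate top z=.012 : far-left etc. (sx: +front / - rear, y)
obs=[("top",ct(79,45),1,-46,12),("top",ct(741,139),0,-46,12),("top",ct(716,361),0,66,0),("top",ct(42,264),1,66,0),
("side",cs(624,458),0,-46,12),("side",cs(453,574),0,66,12),("side",cs(60,190),1,66,12)]
strap=[("top",ct(458,130),-29,-23,34),("top",ct(495,132),-51,-23,34),("side",cs(413,290),-29,-20,34),("side",cs(440,303),-51,-20,34)]
def S(p,x,y,z):
    c,s=np.cos(p[2]),np.sin(p[2]); return np.array([p[0]+c*x-s*y,p[1]+s*x+c*y,z])/1000
def res(p,full=False):
    r=[]
    for n,uv,f,y,z in obs: r+=list(proj(n,S(p,p[3]+345*f,y,z))[0]-uv)
    for n,uv,x,y,z in strap:
        d=proj(n,S(p,x,y,z))[0]-uv; t=proj(n,S(p,x+10,y,z))[0]-proj(n,S(p,x,y,z))[0]; t/=np.linalg.norm(t); r.append(d@t)
    return np.array(r)
o=least_squares(res,[500,-100,1.6,-180],x_scale=[10,10,.1,10],loss='soft_l1'); p=o.x
print(p, res(p).round(1))
np.save("stand.npy",p)
# checks
print("backstop face in crop top:",[((proj('top',S(p,150,y,52))[0]-[265,230])*4.3).round() for y in(-33,33)],[((proj('top',S(p,150,y,12))[0]-[265,230])*4.3).round() for y in(-33,33)])
# measure bar tab, wedge tab: from crop
R=np.array([[np.cos(p[2]),np.sin(p[2])],[-np.sin(p[2]),np.cos(p[2])]])
def w2s(X): return np.r_[R@(X[:2]*1000-p[:2]),X[2]*1000]
print("wedge tab mid-top rear edge, tri",w2s(tri(cs(292,262),ct(398,225))))
print("bar tab rear top edge z66:", w2s(onz('top',ct(654,207),.066)),"side rear face ctr z48",w2s(onz('side',cs(513,415),.048)))
print("pad front z48:",w2s(onz('top',ct(303,160),.034)))
print("wedge tab rear top z64 (top):",[w2s(onz('top',ct(u,v),.064)) for u,v in((384,266),(405,268),(388,213),(411,213))])
print("wedge tab side z64:",w2s(onz('side',cs(290,265),.064)),"z48 rear face",w2s(onz('side',cs(295,298),.048)))
E
```

```text
[ 507.91345466  -74.07466569    1.40617576 -175.53720932] [ 0.2  0.7 -0.4  0.6 -0.7 -0.4  1.2 -0.3  0.1  0.4  0.4 -0.8 -0.  -0.4
  0.2 -1.3  1.4  0. ]
backstop face in crop top: [array([106.,  61.]), array([ 85., 190.])] [array([111.,  76.]), array([ 91., 201.])]
wedge tab mid-top rear edge, tri [-3.26983946 31.24939815 69.16296124]
bar tab rear top edge z66: [-126.62562645    2.71671741   66.        ] side rear face ctr z48 [-140.30072632   -0.69872321   48.        ]
pad front z48: [46.08084636 -0.73112152 34.        ]
wedge tab rear top z64 (top): [array([-0.14279086, 49.92623772, 64.        ]), array([-10.37492831,  49.42779638,  64.        ]), array([ 1.31824188, 23.94243986, 64.        ]), array([-9.80615185, 22.33277189, 64.        ])]
wedge tab side z64: [ 0.13060851 31.59341703 64.        ] z48 rear face [-7.89101742 35.07020868 48.        ]
```

```bash
python3 - <<'E'
from rig import viewer
import cv2,numpy as np
im=viewer.get_image("side"); x=im[258:325,295:365]
g=cv2.resize(x,None,fx=8,fy=8,interpolation=cv2.INTER_CUBIC).astype(float); g=255*np.clip((g-100)/155,0,1)**2.5
im=viewer.get_image("top");y=im[250:300,325:425]
h=cv2.resize(y,None,fx=8,fy=8,interpolation=cv2.INTER_CUBIC).astype(float);h=255*np.clip((h-100)/155,0,1)**2.5
cv2.imwrite("pics/cs2.png",g[:,:,::-1]);cv2.imwrite("pics/ct2.png",h[:,:,::-1])
E
```

```text
[ WARN:0@2.006] global loadsave.cpp:1063 imwrite_ Unsupported depth image for selected encoder is fallbacked to CV_8U.
```

View pics/cs2.png

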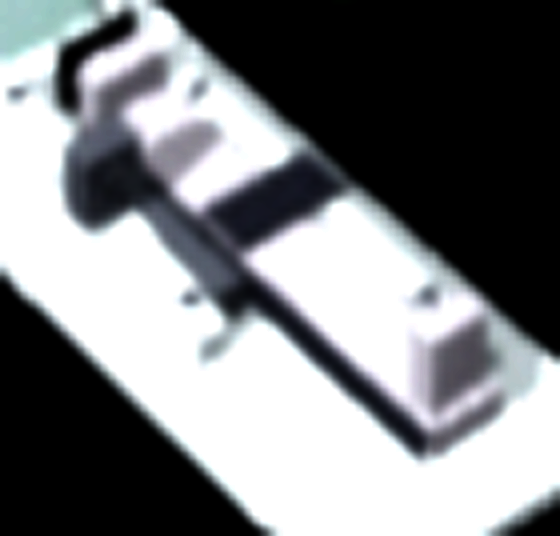

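View pics/ct2.png

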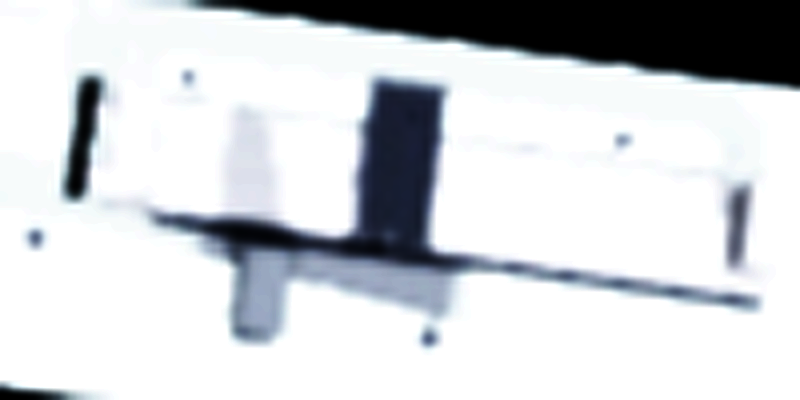

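```bash
cat >> h.py <<'E'
P=np.load("stand.npy")
from scipy.spatial.transform import Rotation as Ro
def info(s,pr=True):
    q=s['ee_rot'];M=Ro.from_quat([q[1],q[2],q[3],q[0]]).as_matrix()
    c,sn=np.cos(P[2]),np.sin(P[2]);Rs=np.array([[c,-sn,0],[sn,c,0],[0,0,1]])
    pos=Rs.T@(s['position']*1000-[P[0],P[1],0])
    T=Rs.T@M
    print("t",round(s['clock'],2),"stand pos",pos.round(1),"F(stand)",(Rs.T@s['contact_force']).round(2),"w",round(s['width']*1000,1))
    print("tool axes in stand (cols)\n",T.round(3),"yaw of tool y vs stand x",np.arctan2(T[1,1],T[0,1]).round(3),"qpos",s['qpos'].round(2))
    return pos,T
E
python3 - <<'E'
from rig import manip
from h import *
pos,T=info(manip.get_state())
for tgt in([-185,0,60],[-185,0,42]): print((T.T@(np.array(tgt)-pos)).round(1))
E
```

```text
t 1.3 stand pos [563.9 480.3 231.3] F(stand) [0.45 0.47 0.47] w 85.6
tool axes in stand (cols)
 [[ 0.     0.057  0.998]
 [-0.     0.998 -0.057]
 [-1.    -0.     0.   ]] yaw of tool y vs stand x 1.514 qpos [ 1.23  0.28  1.5  -0.    1.36 -0.12]
[ 171.3 -522.3 -720.3]
[ 189.3 -522.3 -720.3]
```

Emit:
move_arm(rows=[[[0,-180,-250],0.5,0],[[0,-180,-250],0.6,0],[[0,-180,-250],0.7,0],[[0,-180,-250],0.8,0],[[0,-180,-250],0.9,0],[[0,-180,-250],1.0,0],[[0,-180,-250],1.0,0],[[0,-180,-250],1.0,0]], force=60)

```text
clock: 1.97
position: [0.2476, 0.2733, 0.2314]
ee_rot: [0.697, -0.121, 0.697, 0.119]
contact_force: [-0.7, 0.1, -0.6]
width: 0.0003
```

```bash
cat > st.py <<'E'
from rig import manip
from h import *
import sys
pos,T=info(manip.get_state())
if len(sys.argv)>3:
    print("shift",(T.T@(np.array([float(a) for a in sys.argv[1:4]])-pos)).round(1))
E
python3 st.py -185 0 200
```

```text
t 1.97 stand pos [300.1 313.7 231.4] F(stand) [-0.04  0.71 -0.64] w 0.3
tool axes in stand (cols)
 [[-0.002  0.875  0.484]
 [-0.002  0.484 -0.875]
 [-1.    -0.003  0.   ]] yaw of tool y vs stand x 0.505 qpos [ 0.65 -0.04  1.88 -0.    1.3   0.31]
shift [  32.9 -576.2   39.9]
```

Emit:
move_arm(rows=[[[0,-290,20],0.1,0],[[0,-290,20],0.2,0],[[0,-290,20],0.3,0],[[0,-290,20],0.4,0],[[0,-290,20],0.505,0],[[0,-290,20],0.505,0],[[0,-290,20],0.505,0],[[0,-290,20],0.505,0]])

```text
clock: 2.63
position: [0.3666, 0.0, 0.2328]
ee_rot: [0.706, 0.059, 0.703, -0.063]
contact_force: [0.3, 0.4, -0.7]
width: -0.0003
```

```bash
python3 st.py -185 0 120
```

```text
t 2.63 stand pos [ 50.  151.5 232.8] F(stand) [ 0.42 -0.2  -0.7 ] w -0.3
tool axes in stand (cols)
 [[-0.006  1.    -0.008]
 [-0.006 -0.008 -1.   ]
 [-1.    -0.006  0.006]] yaw of tool y vs stand x -0.008 qpos [-0.18 -0.05  1.89 -0.01  1.3  -0.01]
shift [ 115.2 -233.   152.8]
```

Emit:
move_arm(rows=[[[0,-233,153],-0.008,0],[[0,-233,153],-0.008,0],[[0,-233,153],-0.008,0],[[0,-233,153],-0.008,0],[[40,-233,153],-0.008,0],[[80,-233,153],-0.008,0],[[115,-233,153],-0.008,0],[[115,-233,153],-0.008,0]])

```text
clock: 3.3
position: [0.4779, -0.2556, 0.1243]
ee_rot: [0.707, 0.056, 0.702, -0.061]
contact_force: [0.1, -0.9, -0.8]
width: 0.0001
```

```bash
python3 st.py -185 0 42
```

```text
t 3.3 stand pos [-184.    -0.2  124.3] F(stand) [-0.88 -0.28 -0.81] w 0.1
tool axes in stand (cols)
 [[-0.007  1.    -0.001]
 [-0.009 -0.001 -1.   ]
 [-1.    -0.007  0.009]] yaw of tool y vs stand x -0.001 qpos [-0.62  0.3   1.75 -0.    1.08 -0.45]
shift [82.3 -0.4 -0.9]
```

Emit:
move_arm(rows=[[[40,0,0],0,0],[[75,0,0],0,0],[[82,0,0],0,0],[[82,0,0],0,0]])

```text
clock: 3.63
position: [0.4768, -0.2547, 0.04]
ee_rot: [0.706, 0.057, 0.704, -0.06]
contact_force: [0.5, -0.1, 0.0]
width: -0.0001
```

```bash
python3 st.py -165 0 42; python3 - <<'E'
from rig import viewer
import cv2,numpy as np
a=viewer.get_image("side")[200:350,250:430]
b=viewer.get_image("top")[220:330,265:465]
cv2.imwrite("pics/a1.png",cv2.resize(a,None,fx=4,fy=4,interpolation=cv2.INTER_CUBIC)[:,:,::-1])
cv2.imwrite("pics/b1.png",cv2.resize(b,None,fx=4,fy=4,interpolation=cv2.INTER_CUBIC)[:,:,::-1])
E
```

```text
t 3.63 stand pos [-183.3    1.1   40. ] F(stand) [-0.01 -0.49  0.01] w -0.1
tool axes in stand (cols)
 [[-0.004  1.    -0.001]
 [-0.003 -0.001 -1.   ]
 [-1.    -0.004  0.003]] yaw of tool y vs stand x -0.001 qpos [-0.62  0.4   1.85 -0.    0.89 -0.45]
shift [-2.  18.3  1.1]
```

View pics/a1.png

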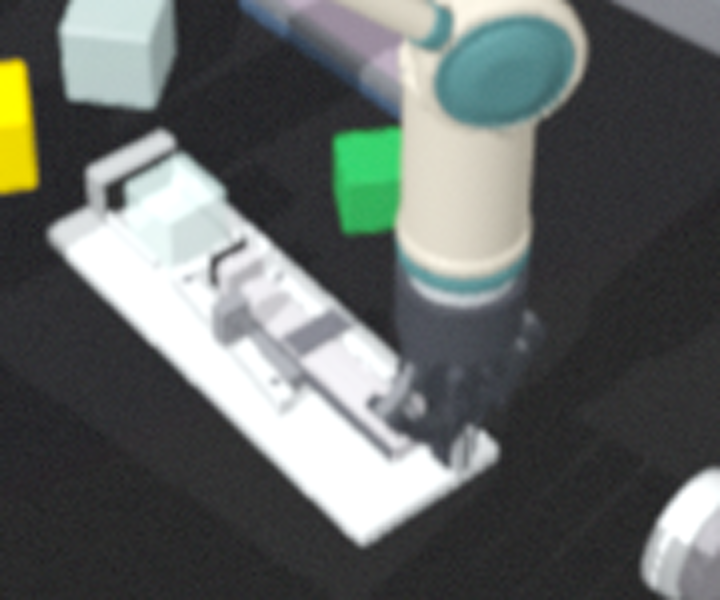

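View pics/b1.png

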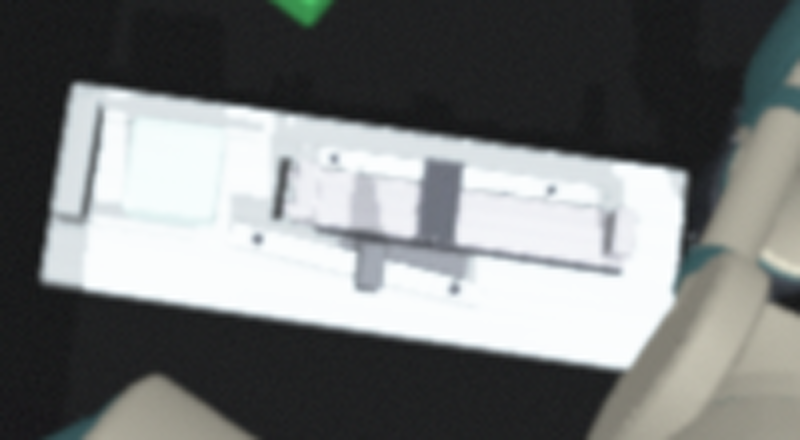

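Emit:
move_arm(rows=[[[-2,5,1],0,0],[[-2,10,1],0,0],[[-2,14,1],0,0],[[-2,17,1],0,0],[[-2,19,1],0,0],[[-2,21,1],0,0],[[-2,23,1],0,0],[[-2,24,1],0,0]])

```text
clock: 4.4
position: [0.4846, -0.2328, 0.0456]
ee_rot: [0.708, 0.055, 0.701, -0.062]
contact_force: [-0.2, 0.1, 0.7]
width: 0.0001
```

```bash
python3 st.py -150 0 42;python3 -c "
from h import *
c,s=np.cos(P[2]),np.sin(P[2])
for n,uv in(('top',(265+622/4,220+230/4)),('top',(265+370/4,220+270/4))):
    X=onz(n,uv,.065)*1000-[P[0],P[1],0];print(c*X[0]+s*X[1],-s*X[0]+c*X[1])
"
```

```text
t 4.4 stand pos [-160.4   -3.    45.6] F(stand) [0.05 0.26 0.68] w 0.1
tool axes in stand (cols)
 [[-0.008  1.    -0.001]
 [-0.011 -0.001 -1.   ]
 [-1.    -0.008  0.011]] yaw of tool y vs stand x -0.001 qpos [-0.57  0.39  1.86 -0.    0.88 -0.41]
shift [ 3.4 10.4 -3. ]
-134.6055201802801 0.8821583553330115
-6.4246286213534685 40.70752679196003
```

Emit:
move_arm(rows=[[[2,1,-2],0,0],[[2,2,-2],0,0],[[2,3,-2],0,0]])

```text
clock: 4.65
position: [0.4827, -0.2293, 0.0432]
ee_rot: [0.708, 0.055, 0.702, -0.061]
contact_force: [0.4, -0.7, 0.0]
width: 0.0
```

```bash
python3 st.py -150 0 42;python3 - <<'E'
from rig import viewer
import cv2,numpy as np
a=viewer.get_image("side")[250:350,300:420]
b=viewer.get_image("top")[240:300,325:455]
cv2.imwrite("pics/a2.png",cv2.resize(a,None,fx=6,fy=6,interpolation=cv2.INTER_CUBIC)[:,:,::-1])
cv2.imwrite("pics/b2.png",cv2.resize(b,None,fx=6,fy=6,interpolation=cv2.INTER_CUBIC)[:,:,::-1])
E
python3 st.py
```

```text
t 4.65 stand pos [-157.2   -0.5   43.2] F(stand) [-0.67 -0.47  0.02] w 0.0
tool axes in stand (cols)
 [[-0.008  1.    -0.001]
 [-0.01  -0.001 -1.   ]
 [-1.    -0.008  0.01 ]] yaw of tool y vs stand x -0.001 qpos [-0.57  0.39  1.87 -0.    0.88 -0.4 ]
shift [ 1.1  7.3 -0.6]
t 4.75 stand pos [-157.3   -0.8   43.3] F(stand) [ 0.95 -0.09 -0.81] w 0.0
tool axes in stand (cols)
 [[-0.008  1.    -0.001]
 [-0.01  -0.001 -1.   ]
 [-1.    -0.008  0.01 ]] yaw of tool y vs stand x -0.001 qpos [-0.57  0.39  1.87 -0.    0.88 -0.4 ]
```

View pics/a2.png

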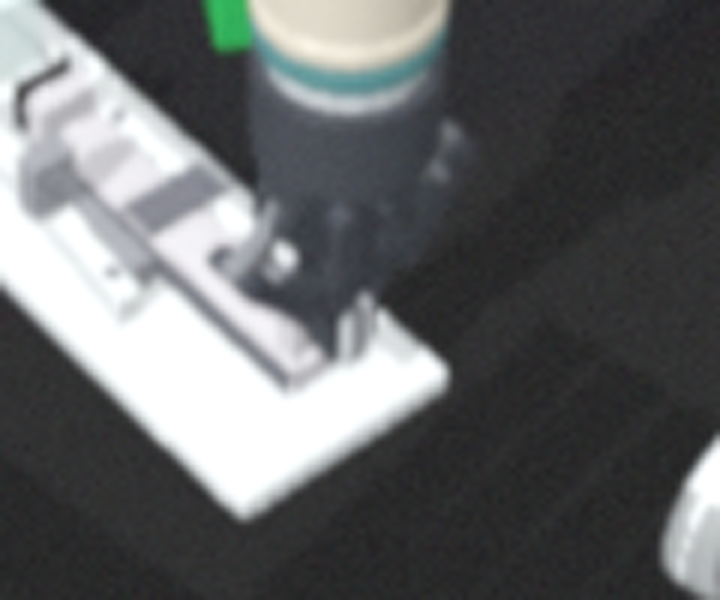

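View pics/b2.png

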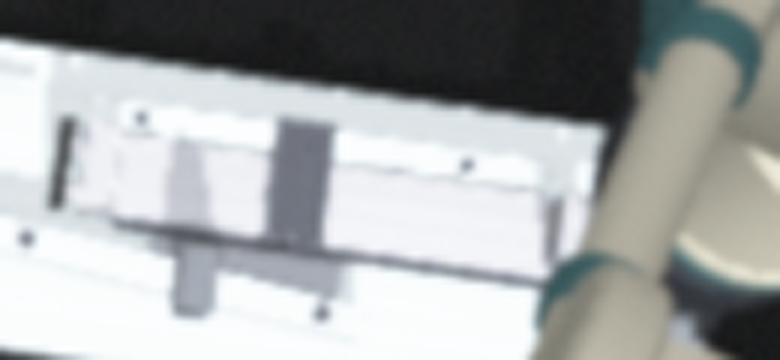

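Emit:
move_arm(rows=[[[1,2,0],0,0],[[1,3,0],0,0],[[1,4,0],0,0],[[1,5,0],0,0],[[1,6,0],0,0]])

```text
clock: 5.17
position: [0.4839, -0.224, 0.0423]
ee_rot: [0.708, 0.054, 0.701, -0.062]
contact_force: [-0.6, -4.3, -1.1]
width: 0.0002
```

Emit:
move_arm(rows=[[[0,1,0],0,0],[[0,2,0],0,0],[[0,3,0],0,0],[[0,4,0],0,0],[[0,5,0],0,0]])

```text
clock: 5.58
position: [0.4847, -0.2192, 0.0423]
ee_rot: [0.708, 0.054, 0.701, -0.062]
contact_force: [-1.9, -2.2, -0.3]
width: -0.0
```

```bash
python3 st.py -150 0 42
```

```text
t 5.58 stand pos [-147.    -0.9   42.3] F(stand) [-2.49  1.46 -0.27] w -0.0
tool axes in stand (cols)
 [[-0.01  1.    0.  ]
 [-0.01  0.   -1.  ]
 [-1.   -0.01  0.01]] yaw of tool y vs stand x 0.0 qpos [-0.55  0.38  1.87 -0.01  0.87 -0.38]
shift [ 0.3 -3.  -0.9]
```

Emit:
move_arm(rows=[[[0,2,0],0,0],[[0,4,0],0,0],[[0,6,0],0,0],[[0,8,0],0,0],[[0,10,0],0,0],[[0,12,0],0,0],[[0,14,0],0,0],[[0,16,0],0,0]])

```text
clock: 6.25
position: [0.4875, -0.2032, 0.0423]
ee_rot: [0.708, 0.054, 0.701, -0.062]
contact_force: [-1.4, -3.7, 1.1]
width: 0.0003
```

Emit:
move_arm(rows=[[[0,2,0],0,0],[[0,4,0],0,0],[[0,6,0],0,0],[[0,8,0],0,0],[[0,10,0],0,0],[[0,12,0],0,0]])

```text
clock: 6.75
position: [0.4894, -0.1916, 0.0423]
ee_rot: [0.708, 0.054, 0.701, -0.062]
contact_force: [-2.5, -4.2, 2.1]
width: -0.0003
```

```bash
python3 st.py -100 0 42;python3 - <<'E'
from rig import viewer
import cv2,numpy as np
a=viewer.get_image("side")[220:340,260:400]
b=viewer.get_image("top")[230:320,265:455]
cv2.imwrite("pics/a3.png",cv2.resize(a,None,fx=5,fy=5,interpolation=cv2.INTER_CUBIC)[:,:,::-1])
cv2.imwrite("pics/b3.png",cv2.resize(b,None,fx=4.2,fy=4.2,interpolation=cv2.INTER_CUBIC)[:,:,::-1])
E
```

```text
t 6.75 stand pos [-119.    -1.    42.3] F(stand) [-4.56  1.81  2.11] w -0.3
tool axes in stand (cols)
 [[-0.011  1.     0.001]
 [-0.011  0.001 -1.   ]
 [-1.    -0.011  0.011]] yaw of tool y vs stand x 0.001 qpos [-0.5   0.38  1.89 -0.01  0.86 -0.33]
shift [ 0.1 19.  -1. ]
```

View pics/a3.png

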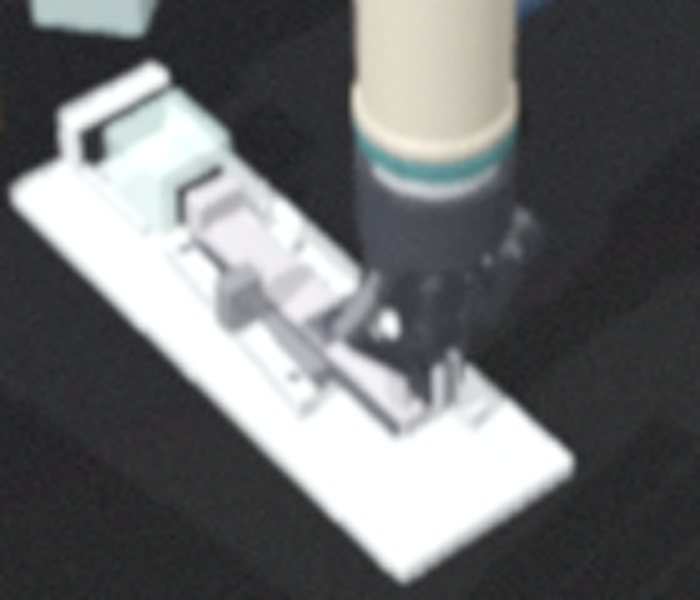

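View pics/b3.png

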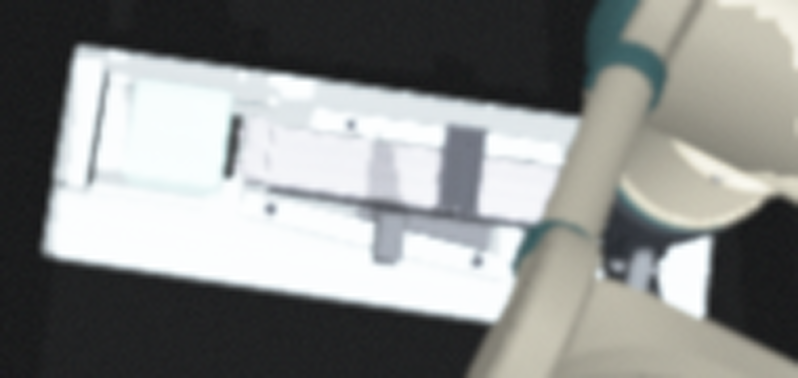

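Emit:
move_arm(rows=[[[0,1.5,0],0,0],[[0,3,0],0,0],[[0,4.5,0],0,0],[[0,6,0],0,0],[[0,7.5,0],0,0],[[0,9,0],0,0],[[0,10.5,0],0,0],[[0,12,0],0,0]])

```text
clock: 7.52
position: [0.4915, -0.1792, 0.0422]
ee_rot: [0.708, 0.054, 0.701, -0.062]
contact_force: [-2.2, -5.2, 3.6]
width: 0.0001
```

Emit:
move_arm(rows=[[[0,1,0],0,0],[[0,2,0],0,0],[[0,3,0],0,0],[[0,4,0],0,0],[[0,5,0],0,0]])

```text
clock: 7.93
position: [0.4924, -0.1742, 0.0422]
ee_rot: [0.708, 0.054, 0.701, -0.062]
contact_force: [-3.0, -3.8, 2.2]
width: 0.0002
```

```bash
python3 st.py -100 0 42;python3 - <<'E'
from rig import viewer
import cv2,numpy as np
b=viewer.get_image("top")[230:320,265:455]
cv2.imwrite("pics/b4.png",cv2.resize(b,None,fx=4.2,fy=4.2,interpolation=cv2.INTER_CUBIC)[:,:,::-1])
E
```

```text
t 7.93 stand pos [-101.3   -1.1   42.2] F(stand) [-4.21  2.38  2.18] w 0.2
tool axes in stand (cols)
 [[-0.01   1.     0.001]
 [-0.011  0.001 -1.   ]
 [-1.    -0.01   0.011]] yaw of tool y vs stand x 0.001 qpos [-0.47  0.37  1.9  -0.01  0.86 -0.3 ]
shift [ 0.2  1.3 -1.1]
```

View pics/b4.png

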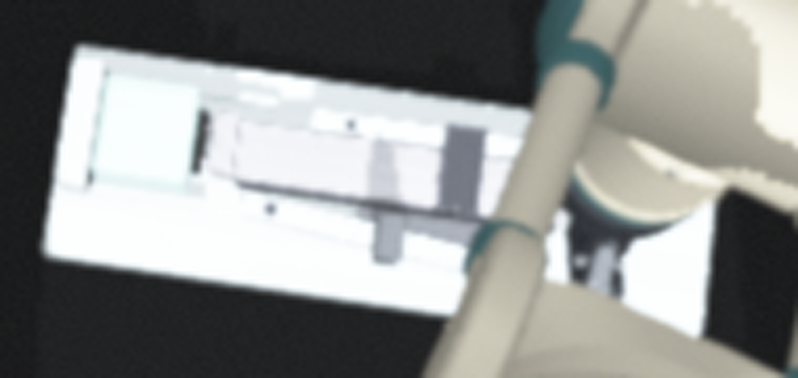

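Emit:
move_arm(rows=[[[0,1,0],0,0],[[0,2,0],0,0],[[0,2,0],0,0]])

```text
clock: 8.23
position: [0.4927, -0.1721, 0.0422]
ee_rot: [0.708, 0.054, 0.701, -0.062]
contact_force: [-1.9, -3.9, 3.3]
width: -0.0001
```

Emit:
move_arm(rows=[[[0,1,0],0,0],[[0,2,0],0,0],[[0,2,0],0,0]])

```text
clock: 8.48
position: [0.493, -0.1708, 0.0422]
ee_rot: [0.708, 0.053, 0.701, -0.062]
contact_force: [-3.6, -6.7, 2.6]
width: -0.0002
```

```bash
python3 st.py -97 0 42
```

```text
t 8.48 stand pos [-97.9  -1.1  42.2] F(stand) [-7.15  2.44  2.64] w -0.2
tool axes in stand (cols)
 [[-0.011  1.     0.002]
 [-0.011  0.001 -1.   ]
 [-1.    -0.011  0.011]] yaw of tool y vs stand x 0.001 qpos [-0.46  0.37  1.9  -0.01  0.86 -0.29]
shift [ 0.2  0.9 -1.1]
```

Emit:
move_arm(rows=[[[0,1,0],0,0],[[0,1.5,0],0,0],[[0,1.5,0],0,0]])

```text
clock: 8.73
position: [0.493, -0.1704, 0.0423]
ee_rot: [0.708, 0.052, 0.701, -0.062]
contact_force: [-2.5, -7.4, 1.7]
width: 0.0
```

```bash
python3 st.py -97 0 42;python3 - <<'E'
from rig import viewer
import cv2,numpy as np
b=viewer.get_image("top")[235:285,275:335]
a=viewer.get_image("side")[225:280,260:320]
z=np.hstack([cv2.resize(q,(400,400),interpolation=cv2.INTER_CUBIC) for q in(a,b)])
cv2.imwrite("pics/b5.png",z[:,:,::-1])
E
python3 st.py
```

```text
t 8.73 stand pos [-97.5  -1.1  42.3] F(stand) [-7.69  1.29  1.69] w 0.0
tool axes in stand (cols)
 [[-0.013  1.     0.002]
 [-0.011  0.002 -1.   ]
 [-1.    -0.013  0.011]] yaw of tool y vs stand x 0.002 qpos [-0.46  0.37  1.9  -0.01  0.86 -0.29]
shift [ 0.2  0.5 -1.1]
t 8.83 stand pos [-97.5  -1.1  42.3] F(stand) [-8.18  1.33  2.85] w 0.1
tool axes in stand (cols)
 [[-0.013  1.     0.002]
 [-0.011  0.002 -1.   ]
 [-1.    -0.013  0.011]] yaw of tool y vs stand x 0.002 qpos [-0.46  0.37  1.9  -0.01  0.86 -0.29]
```

View pics/b5.png

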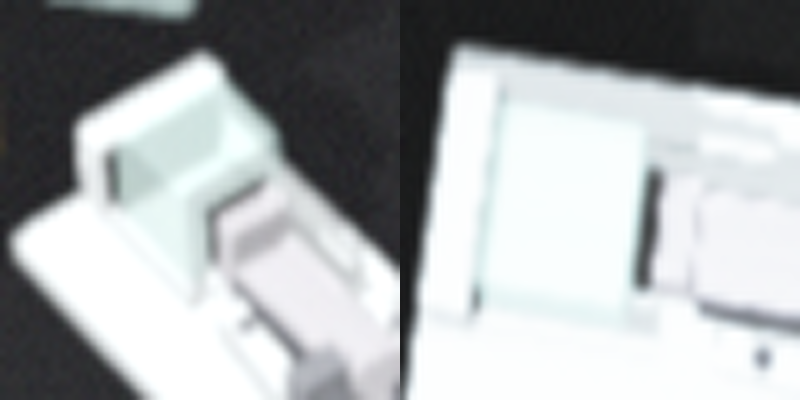

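Emit:
move_arm(rows=[[[0,-1,0],0,0],[[0,-3,0],0,0],[[0,-6,0],0,0],[[0,-12,0],0,0],[[-5,-20,0],0,0],[[-40,-20,0],0,0],[[-70,-20,0],0,0],[[-70,-20,0],0,0]])

```text
clock: 9.5
position: [0.4929, -0.1914, 0.1181]
ee_rot: [0.712, 0.051, 0.698, -0.064]
contact_force: [0.9, 0.1, -0.1]
width: 0.0003
```

```bash
python3 st.py -40 37 112; python3 - <<'E'
from rig import viewer
import cv2,numpy as np
b=viewer.get_image("top")[230:320,265:455]
cv2.imwrite("pics/b6.png",cv2.resize(b,None,fx=4.2,fy=4.2,interpolation=cv2.INTER_CUBIC)[:,:,::-1])
a=viewer.get_image("side")[220:340,260:400]
cv2.imwrite("pics/a6.png",cv2.resize(a,None,fx=5,fy=5,interpolation=cv2.INTER_CUBIC)[:,:,::-1])
E
```

```text
t 9.5 stand pos [-118.3   -4.4  118.1] F(stand) [ 0.27 -0.83 -0.11] w 0.3
tool axes in stand (cols)
 [[-0.016  1.     0.002]
 [-0.021  0.002 -1.   ]
 [-1.    -0.016  0.021]] yaw of tool y vs stand x 0.002 qpos [-0.5   0.29  1.8  -0.01  1.03 -0.33]
shift [  3.9  78.4 -41.4]
```

View pics/b6.png

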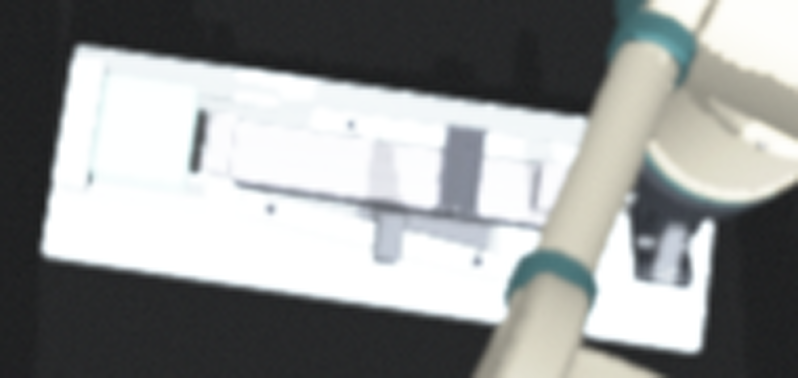

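View pics/a6.png

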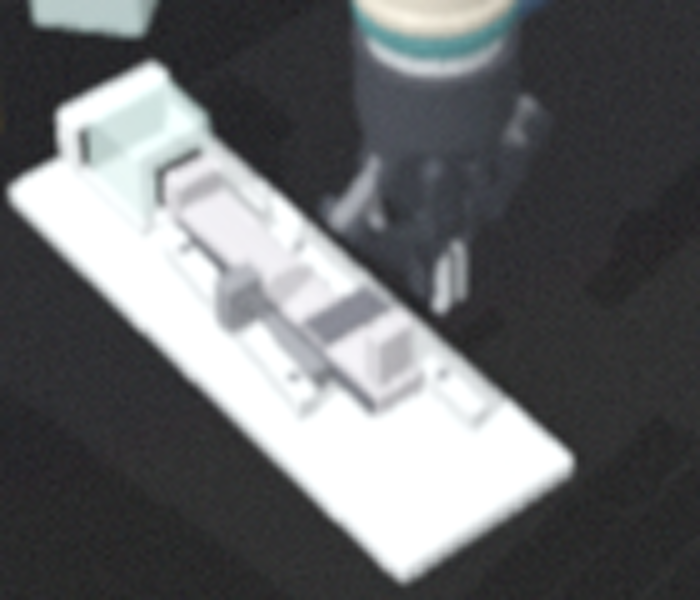

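Emit:
move_arm(rows=[[[0,25,-14],0,0],[[0,50,-28],0,0],[[0,73,-42],0,0],[[0,73,-42],0,0],[[30,73,-42],0,0],[[60,73,-42],0,0],[[60,73,-42],0,0]])

```text
clock: 10.18
position: [0.4568, -0.1106, 0.0478]
ee_rot: [0.706, 0.053, 0.704, -0.062]
contact_force: [-1.2, 0.8, -0.4]
width: -0.0
```

```bash
python3 st.py -40 38 44; python3 - <<'E'
from rig import viewer
import cv2,numpy as np
b=viewer.get_image("top")[230:320,265:455]
cv2.imwrite("pics/b7.png",cv2.resize(b,None,fx=4.2,fy=4.2,interpolation=cv2.INTER_CUBIC)[:,:,::-1])
a=viewer.get_image("side")[220:340,260:400]
cv2.imwrite("pics/a7.png",cv2.resize(a,None,fx=5,fy=5,interpolation=cv2.INTER_CUBIC)[:,:,::-1])
E
```

```text
t 10.18 stand pos [-44.4  44.4  47.8] F(stand) [ 0.57  1.27 -0.43] w -0.0
tool axes in stand (cols)
 [[-0.012  1.     0.002]
 [-0.003  0.002 -1.   ]
 [-1.    -0.012  0.003]] yaw of tool y vs stand x 0.002 qpos [-0.38  0.31  1.99 -0.01  0.84 -0.2 ]
shift [3.7 4.4 6.4]
```

View pics/b7.png

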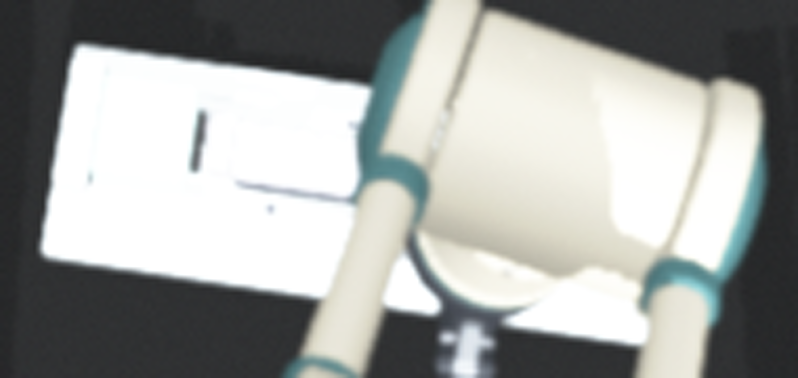

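View pics/a7.png

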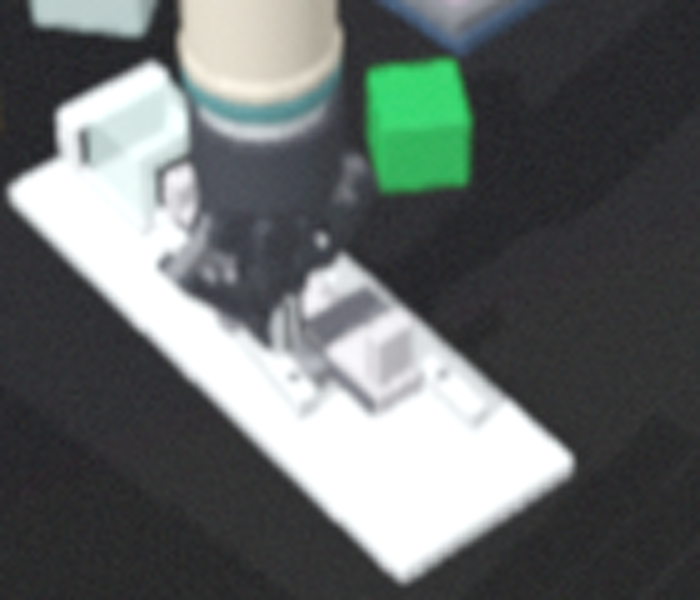

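Emit:
move_arm(rows=[[[2,2,3],0,0],[[3,4,6],0,0],[[3,7,6],0,0],[[3,10,6],0,0],[[3,12,6],0,0],[[3,14,6],0,0],[[3,16,6],0,0],[[3,17,6],0,0]])

```text
clock: 10.95
position: [0.4687, -0.0958, 0.0483]
ee_rot: [0.708, 0.052, 0.701, -0.062]
contact_force: [0.5, 0.4, -0.5]
width: -0.0001
```

```bash
python3 st.py -20 38 44
```

```text
t 10.95 stand pos [-27.8  35.2  48.3] F(stand) [ 0.49 -0.47 -0.52] w -0.1
tool axes in stand (cols)
 [[-0.013  1.     0.002]
 [-0.01   0.002 -1.   ]
 [-1.    -0.013  0.01 ]] yaw of tool y vs stand x 0.002 qpos [-0.34  0.31  1.98 -0.02  0.84 -0.17]
shift [ 4.2  7.9 -2.9]
```

Emit:
move_arm(rows=[[[2,1,-2],0,0],[[3,2,-2],0,0],[[3,3,-2],0,0],[[3,4,-2],0,0]])

```text
clock: 11.28
position: [0.4672, -0.0914, 0.0451]
ee_rot: [0.708, 0.053, 0.702, -0.062]
contact_force: [1.4, -0.0, -0.1]
width: -0.0
```

Emit:
move_arm(rows=[[[0,1,0],0,0],[[0,2,0],0,0],[[0,3,0],0,0],[[0,4,0],0,0]])

```text
clock: 11.62
position: [0.4681, -0.088, 0.0451]
ee_rot: [0.708, 0.052, 0.701, -0.063]
contact_force: [-0.0, -4.3, -1.9]
width: 0.0004
```

```bash
python3 st.py -20 38 44
```

```text
t 11.62 stand pos [-20.2  37.   45.1] F(stand) [-4.23 -0.68 -1.94] w 0.4
tool axes in stand (cols)
 [[-0.014  1.     0.002]
 [-0.011  0.002 -1.   ]
 [-1.    -0.014  0.011]] yaw of tool y vs stand x 0.002 qpos [-0.32  0.31  1.99 -0.02  0.83 -0.15]
shift [ 1.1  0.3 -1.1]
```

Emit:
move_arm(rows=[[[0,1,0.1],0,0],[[0,2,0.2],0,0],[[0,3,0.3],0,0],[[0,4,0.4],0,0]])

```text
clock: 11.95
position: [0.4693, -0.0841, 0.045]
ee_rot: [0.708, 0.052, 0.701, -0.063]
contact_force: [-0.6, -4.0, -0.1]
width: 0.0001
```

Emit:
move_arm(rows=[[[0,1,0.1],0,0],[[0,2,0.2],0,0],[[0,3,0.3],0,0],[[0,4,0.4],0,0]])

```text
clock: 12.28
position: [0.4703, -0.0801, 0.045]
ee_rot: [0.708, 0.052, 0.701, -0.063]
contact_force: [-1.3, -3.2, 1.0]
width: 0.0001
```

Emit:
move_arm(rows=[[[0,1,0.1],0,0],[[0,2,0.2],0,0],[[0,3,0.3],0,0],[[0,4,0.4],0,0]])

```text
clock: 12.62
position: [0.4715, -0.0761, 0.045]
ee_rot: [0.708, 0.052, 0.701, -0.063]
contact_force: [-1.0, -3.7, 0.5]
width: 0.0001
```

Emit:
move_arm(rows=[[[0,1,0.1],0,0],[[0,2,0.2],0,0],[[0,3,0.3],0,0],[[0,4,0.4],0,0]])

```text
clock: 12.95
position: [0.4726, -0.0722, 0.045]
ee_rot: [0.708, 0.052, 0.701, -0.063]
contact_force: [-0.7, -4.6, 0.7]
width: 0.0
```

Emit:
move_arm(rows=[[[0,1,0.1],0,0],[[0,2,0.2],0,0],[[0,3,0.3],0,0]])

```text
clock: 13.2
position: [0.473, -0.0703, 0.045]
ee_rot: [0.708, 0.051, 0.702, -0.063]
contact_force: [-2.7, -10.2, 0.3]
width: -0.0003
```

```bash
python3 st.py -20 38 44; python3 - <<'E'
from rig import viewer
import cv2,numpy as np
b=viewer.get_image("top")[230:320,265:455]
cv2.imwrite("pics/b8.png",cv2.resize(b,None,fx=4.2,fy=4.2,interpolation=cv2.INTER_CUBIC)[:,:,::-1])
a=viewer.get_image("side")[220:340,260:400]
cv2.imwrite("pics/a8.png",cv2.resize(a,None,fx=5,fy=5,interpolation=cv2.INTER_CUBIC)[:,:,::-1])
E
```

```text
t 13.2 stand pos [-2.  35.1 45. ] F(stand) [-10.48   0.99   0.29] w -0.3
tool axes in stand (cols)
 [[-0.017  1.     0.004]
 [-0.01   0.004 -1.   ]
 [-1.    -0.017  0.01 ]] yaw of tool y vs stand x 0.004 qpos [-0.28  0.32  1.98 -0.02  0.83 -0.11]
shift [  1.3 -17.9  -3. ]
```

View pics/a8.png

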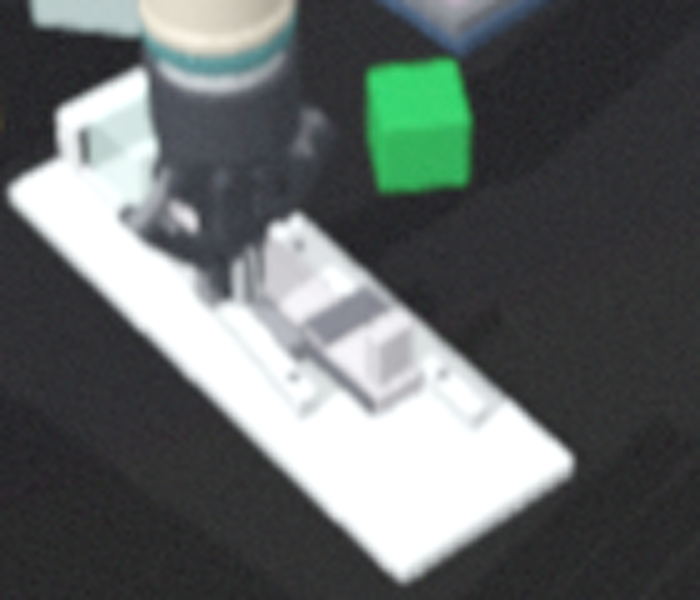

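Emit:
move_arm(rows=[[[0,1.2,0.1],0,0],[[0,1.4,0.1],0,0],[[0,1.4,0.1],0,0]])

```text
clock: 13.55
position: [0.473, -0.0703, 0.045]
ee_rot: [0.708, 0.049, 0.702, -0.063]
contact_force: [-2.3, -9.8, 0.7]
width: -0.0
```

```bash
python3 st.py -20 38 44;python3 -c "
from rig import viewer
viewer.get_image('top')"; python3 st.py
```

```text
t 13.55 stand pos [-2.  35.1 45. ] F(stand) [-10.1    0.69   0.67] w -0.0
tool axes in stand (cols)
 [[-0.019  1.     0.005]
 [-0.01   0.005 -1.   ]
 [-1.    -0.019  0.01 ]] yaw of tool y vs stand x 0.005 qpos [-0.28  0.32  1.98 -0.02  0.83 -0.1 ]
shift [  1.4 -18.   -3. ]
t 13.6 stand pos [-2.  35.1 45. ] F(stand) [-9.44  1.14  0.83] w -0.2
tool axes in stand (cols)
 [[-0.019  1.     0.005]
 [-0.01   0.005 -1.   ]
 [-1.    -0.019  0.01 ]] yaw of tool y vs stand x 0.005 qpos [-0.28  0.32  1.98 -0.02  0.83 -0.1 ]
```

Emit:
move_arm(rows=[[[0,1.6,0.1],0,0],[[0,1.9,0.1],0,0],[[0,1.9,0.1],0,0]])

```text
clock: 13.85
position: [0.473, -0.0701, 0.0451]
ee_rot: [0.708, 0.047, 0.702, -0.064]
contact_force: [-2.7, -9.8, 0.7]
width: 0.0001
```

```bash
python3 st.py -20 38 44;python3 -c "
from rig import viewer
viewer.get_image('top')"; python3 st.py|head -1
```

```text
t 13.85 stand pos [-1.8 35.1 45.1] F(stand) [-10.09   1.04   0.68] w 0.1
tool axes in stand (cols)
 [[-0.023  1.     0.007]
 [-0.01   0.007 -1.   ]
 [-1.    -0.023  0.01 ]] yaw of tool y vs stand x 0.007 qpos [-0.28  0.32  1.98 -0.03  0.83 -0.1 ]
shift [  1.4 -18.1  -3.1]
t 13.9 stand pos [-1.8 35.  45.1] F(stand) [-10.9    0.55   0.13] w 0.2
```

Emit:
move_arm(rows=[[[0,2,0.1],0,0],[[0,2.6,0.1],0,0],[[0,2.6,0.1],0,0]])

```text
clock: 14.15
position: [0.4732, -0.0695, 0.0451]
ee_rot: [0.707, 0.045, 0.702, -0.064]
contact_force: [-2.3, -11.8, 0.6]
width: 0.0002
```

```bash
python3 st.py -20 38 44;python3 -c "
from rig import viewer
viewer.get_image('top')"; python3 st.py|head -1
```

```text
t 14.15 stand pos [-1.1 35.  45.1] F(stand) [-12.     0.31   0.57] w 0.2
tool axes in stand (cols)
 [[-0.026  1.     0.009]
 [-0.01   0.009 -1.   ]
 [-1.    -0.026  0.009]] yaw of tool y vs stand x 0.009 qpos [-0.27  0.32  1.98 -0.03  0.83 -0.09]
shift [  1.6 -18.8  -3.2]
t 14.2 stand pos [-1.2 35.  45.1] F(stand) [-11.14   0.31   0.7 ] w 0.2
```

Emit:
move_arm(rows=[[[0,2.4,0.1],0,0],[[0,3.2,0.1],0,0],[[0,3.2,0.1],0,0]])

```text
clock: 14.45
position: [0.4734, -0.0687, 0.0452]
ee_rot: [0.707, 0.043, 0.703, -0.065]
contact_force: [-3.3, -12.6, 0.6]
width: 0.0003
```

```bash
python3 st.py -20 38 44;python3 -c "
from rig import viewer
viewer.get_image('top')"; python3 st.py|head -1
```

```text
t 14.45 stand pos [-0.3 34.9 45.2] F(stand) [-12.92   1.15   0.62] w 0.3
tool axes in stand (cols)
 [[-0.031  0.999  0.012]
 [-0.009  0.012 -1.   ]
 [-0.999 -0.031  0.009]] yaw of tool y vs stand x 0.012 qpos [-0.27  0.32  1.98 -0.04  0.83 -0.09]
shift [  1.7 -19.6  -3.3]
t 14.5 stand pos [-0.3 34.9 45.1] F(stand) [-13.55   0.49   0.86] w 0.2
```

Emit:
move_arm(rows=[[[0,2.8,0.1],0,0],[[0,3.5,0.1],0,0],[[0,3.5,0.1],0,0]])

```text
clock: 14.75
position: [0.4736, -0.068, 0.0452]
ee_rot: [0.707, 0.04, 0.703, -0.066]
contact_force: [-2.8, -14.3, 0.6]
width: 0.0002
```

```bash
python3 st.py|head -1;python3 -c "
from rig import viewer
viewer.get_image('top')"; python3 st.py|head -1
```

```text
t 14.75 stand pos [ 0.4 34.9 45.2] F(stand) [-14.57   0.42   0.59] w 0.2
t 14.8 stand pos [ 0.3 34.9 45.2] F(stand) [-14.37   1.02   0.56] w -0.3
```

14.5 N held. Back off gently.

Emit:
move_arm(rows=[[[0,1,0],0,0],[[0,-2,0],0,0],[[0,-5,0],0,0],[[0,-9,0],0,0],[[-2,-14,-1],0,0],[[-35,-14,-2],0,0],[[-70,-14,-2],0,0],[[-90,-14,-2],0,0]])

```text
clock: 15.47
position: [0.4702, -0.0784, 0.1384]
ee_rot: [0.708, 0.04, 0.702, -0.066]
contact_force: [0.5, -0.4, 0.1]
width: -0.0001
```

Emit:
move_arm(rows=[[[-20,-40,0],0,0],[[-40,-80,0],0,0],[[-60,-120,0],0,0],[[-60,-160,40],0,0],[[-60,-200,80],0,0],[[-60,-230,80],0,0],[[-60,-230,80],0,0]])

```text
clock: 16.05
position: [0.5161, -0.3202, 0.208]
ee_rot: [0.709, 0.04, 0.701, -0.068]
contact_force: [1.2, 0.8, -0.2]
width: -0.0002
```

```bash
python3 st.py|head -1; python3 - <<'E'
from rig import viewer
import cv2,numpy as np
b=viewer.get_image("top")[230:320,265:455]
cv2.imwrite("pics/b9.png",cv2.resize(b,None,fx=4.2,fy=4.2,interpolation=cv2.INTER_CUBIC)[:,:,::-1])
a=viewer.get_image("side")[220:340,260:400]
cv2.imwrite("pics/a9.png",cv2.resize(a,None,fx=5,fy=5,interpolation=cv2.INTER_CUBIC)[:,:,::-1])
E
```

```text
t 16.05 stand pos [-241.5  -48.4  208. ] F(stand) [ 1.01 -1.07 -0.18] w -0.2
```

View pics/a9.png

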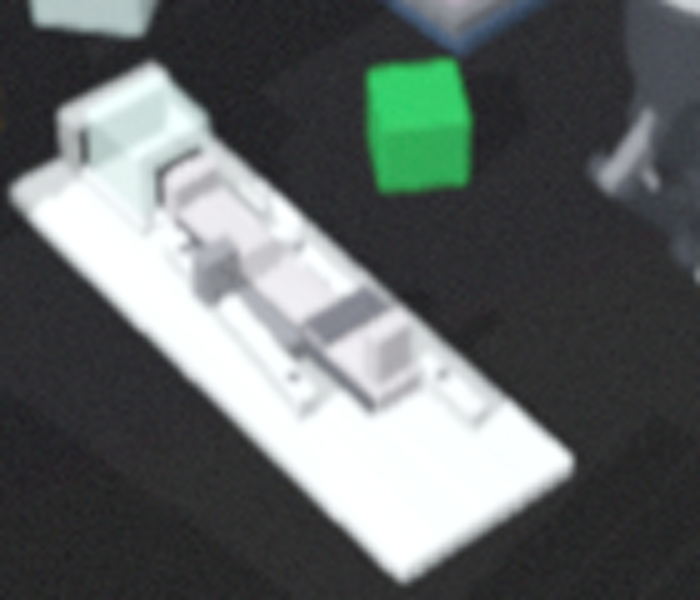

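View pics/b9.png

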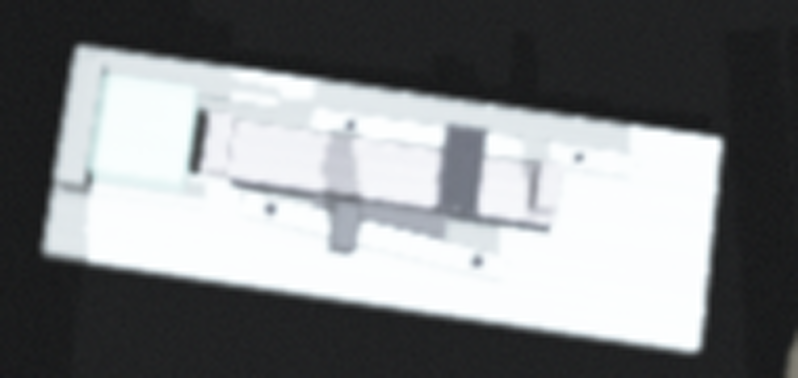

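Emit:
move_arm(rows=[[[0,0,0],0,0],[[0,0,0],0,0],[[0,0,0],0,0]])

```text
clock: 16.4
position: [0.5148, -0.3181, 0.2071]
ee_rot: [0.708, 0.041, 0.702, -0.067]
contact_force: [-0.1, 0.4, -0.7]
width: -0.0001
```

```bash
python3 -c "
from rig import manip
print(manip.sign_off())"
```

```text
the job is handed in; nothing more can be done
None
```

The cube is clamped and the job was handed in at about 16.4 s. No verdict came back.

- **Bar:** I pushed its tab with the closed fingers until the cube was against the backstop and the force had risen to about 8 N. That is within the 6–10 N that counts as snug. Then I backed off.
- **Wedge:** I pushed its tab about 17–18 mm at a steady 4 N. It then met the strip, and I raised the force in steps to about 14.5 N, within the 10–16 N range. Then I let go and moved clear.
- **Last pictures:** The cube stands upright against the backstop with the pad touching it. The wedge has moved forward about 21 mm and the bar stayed in place. The arm is clear, with a force reading near zero.

**Unverified or inconsistent:**
- I could not measure the pad force on the glass or the wedge's grip after release. Both are inferred from the push forces.
- I did not picture the pencil cup and the headset again at the end. The arm did not go near them.
- The network's points for the stand's parts were unreliable, for example `backstop` and `wedge_tip`. I placed the stand from its corners and strap instead, with mostly sub-pixel error and about 1.4 px at worst.
- Force readings carried about 1 N of noise. The measured tool position also wandered by up to 3 mm after quick moves.

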